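# Let the test lamp down onto the light sensor with the hand winder

## Robot

A 6-joint arm with a two-finger parallel gripper is mounted at the origin on the work surface. World frame = base frame: x ahead of the robot, y to its left, z up, the work surface at z = 0. Lengths are in m, angles in rad, forces in N, time in s.
With the tool pointing down it reaches from about 0.425 to 0.95 m from the base axis. Payload 3.5 kg.
Tool frame: the origin (TCP) lies at the very end of the fingers, on their centre line; the grasp point (between the pads) lies 19 mm behind it; x points along the fingers, z is the direction in which the jaws open and shut, and the axes are right-handed (so a half turn about x gives the same grasp; the last joint's range is limited). The gripper opens to 85 mm and grips with 20 to 120 N. Pads are 22 mm wide; open, the fingers measure 114 mm over their backs; the gripper's body (76 mm by 85 mm) begins 54 mm behind the grasp point. The pads swing forward as they close: fully open they stand 13 mm farther back than shut.
Start: joints at [-1.271, 0.286, 1.577, -0, 1.279, -0.15], TCP at [0.294, -0.608, 0.198] pointing down, gripper open.
Joint ranges: [-2.77, 2.77], [-0.9, 2.22], [0.21, 2.48], [-1.53, 4.67], [0.24, 2.81], [-2.84, 2.84]. Speed limits (rad/s): [2.79, 2.79, 3.14, 3.14, 3.14, 3.14].

## Interface

Orientations are given as a unit quaternion [x, y, z, w].
In Python, from plant import ctrl, cams gives the robot as it stands.
- The arm moves only by the tool play_rows, never from a script. Its argument "rows" is a list of rows, each a list of 3 entries, a list of its own where there are three numbers: the opening in per cent of the stroke, from 0 (shut) to 100 (fully open), then the shift along the tool's x, y, z in units of 0.3 m (1.0 is 0.3 m), then the turn, a rotation vector about the tool's x, y, z in units of pi/2 rad (1.0 is pi/2 rad). A call has 1 to 10 rows; each row is the pose to reach, as a shift and turn from the pose commanded when the call began, along the tool's axes at that moment; what a row does not reach only later rows make up. A row lasts 1/12 s, in which the tool goes at most 41.7 mm and 7.16 degrees, less where a joint would pass 70% of its speed; a pose out of reach is approached as far as the arm can. A call with a number of a shift or a turn outside -1 to 1 is refused whole. A call with a gripper value outside its range is refused whole. The fingers move at their own pace and stop on an object; "force" is the grip in N (left out, the last holds). Time passes only in rows, so rows that repeat a pose let the fingers close. It gives the time, the measured TCP pose, the force and the opening at its end, in the units of the state.
- ctrl.get_state(): the state, without advancing time (a new reading comes with each control period).
- cams.read_camera(name): name is "scene" or "side" or "wrist"; returns a dict with "color" (480x640x3 uint8, red, green, blue), "fx", "fy", "cx", "cy" (pixels), "k1" (the pictures are not rectified: a ray, as slopes to the right and down, at radius r is drawn at 1 + k1 r^2 times it, then the intrinsics apply), "view" (4x4, takes a point from world to camera coordinates). Camera axes: x right, y down, z forward; pixel columns grow to the right and rows downward; lengths in m; the calibration is good to about 2 mm. A picture is of the moment at which its call begins. There is no depth.
- ctrl.sign_off(): hands the job in, once; it reports no verdict.
The state is a dict: "time": time; "qpos": joint angles; "dq": joint speeds; "joint_efforts": joint torques, N m; "eef_pos": TCP position; "tcp_rot": TCP orientation; "contact_force": force on the tool from outside, world axes, zero at the start; "wrist_torque": the same for the moment, N m; "opening": opening from 0.0 (shut) to 1.0 (fully open).
Only numpy, scipy, OpenCV 4.12 (cv2) and the standard library are available. Lean on these libraries where they do the work, as an engineer would, in place of code of your own. Each camera call takes 0.05 s, during which the arm holds its last target. There are 200 camera calls.

## Task

Bring the yellow lamp down onto the light sensor: put the red pawl lever all the way over to release, wind the crank up a touch so that the pawl springs out of the teeth, then let the crank turn back slowly (well under a quarter turn a second) under the lamp's weight until the lamp rests on the sensor, without pressing it down and without letting the crank run. Work only with the lever and the crank; do not touch the lamp, leave everything else on the desk alone, and let go at the end.

Things in the scene. Friction and masses are not known exactly. Their poses are not given: they have to be found in the camera images.
- stand: Lamp stand, bolted to the desk (place and yaw vary); it does not move. Origin on the crank axis at desk level; x away from the robot at yaw 0, y left. Grey base plate 240 x 420 x 12 mm; blue winder box 84 x 84 mm, 68 mm high, under the crank; aluminium column 26 mm square, 418 mm high, at x +110, y +270 mm. On the box a steel ratchet wheel (z 72-82 mm) with 12 saw teeth, tip radius 38 mm.
- crank_axis (a point): Point on the crank's vertical axis, at the height of the middle of its knob (z 140 mm). Crank arm: z 102 to 109 mm.
- knob_center (a point): Centre of the crank's upright black knob: cylinder 24 mm in diameter, 50 mm high (z 113 to 163 mm), 70 mm from the crank axis. It spins freely on its pin, so the hand may keep its heading as the crank goes round. At the start it lies within 40 degrees either side of stand +x from the axis. Hold it with fingertips at z 120 mm or higher: the lever post (top 116 mm) lies just outside its path.
- crank (a joint): Crank angle, rad, 0 at the start. It grows counter-clockwise seen from above, raising the lamp by 36 mm per rad (hard stop at +0.42), and falls clockwise as the lamp comes down. The lamp's weight pulls it clockwise with 5 to 9 N at the knob (mass varies). There is no brake: with the pawl out and the knob not held it runs away at once.
- lever_post (a point): Middle of the red pawl lever's upright finger post (16 mm in diameter, z 86 to 116 mm; this point z 101 mm), at the lever's outer end on the robot's side of the winder, 80 mm from the lever's pivot.
- lever_pivot (a point): Vertical pivot axis of the pawl lever (fixed on the stand, at x -48, y +43 mm of it), at the height of lever_post.
- pawl_lever (a joint): Pawl lever angle, rad: 0 = pawl in (start), 0.8 = end stop, released. It grows clockwise seen from above: the post moves about 60 mm towards stand +y. 3 to 5 N at the post moves it; it stays where left. It drives the brass pawl through a spring: the loaded tooth keeps the pawl jammed though the lever is over, until the crank is wound up a little (0.03 to 0.12 rad); then it springs out.
- pawl_tip (a point): Tip of the brass pawl, z about 82 mm. In the teeth it lies 37 mm (horizontally) from the crank axis; sprung out, 50 mm or more.
- lamp: Yellow lamp hood, 84 mm in diameter, 55 mm high, 1.0 to 1.7 kg, on a carriage on the column; origin at the centre of its lower rim, z 175 mm at the start, at stand x 0, y +270 mm. It moves only up and down, with the crank, until it lands on the sensor.
- sensor_foot (a point): Foot of the stem of the round black light sensor (60 mm in diameter) under the lamp, on the base plate. The sensor's top is between z 75 and 125 mm, set anew each run and not reported: feel the landing (the crank's pull vanishes within about 2 mm of lamp travel). Its head is sprung, 8 N per mm; 34 N on it is too much.
- sensor_cap: Bystander: black cap, 48 mm in diameter, 14 mm high, lying on the stand's base plate; origin at its underside.
- screwdriver: Bystander: screwdriver lying on the desk.
- mug: Bystander: blue mug, 76 mm in diameter, 90 mm high, origin at its underside.
- light_meter: Bystander: grey hand-held light meter, 150 x 68 x 28 mm, origin at its underside.
- stapler: Bystander: stapler, 140 x 34 x 45 mm, origin at its underside.
- tape_roll: Bystander: roll of tape lying flat, 90 mm in diameter, 24 mm high, origin at its underside.
- gel_bottle: Bystander: clear bottle with blue cap, 60 mm in diameter, 150 mm high, origin at its underside.

How it is judged:
On the way, in this order (a step that is already met when the one before it is completed fails the run):
1. the pawl lever is over (past 0.6 rad) while the pawl still holds the lamp up in the teeth (value of joint pawl_lever above 0.6 rad and value of joint crank above -0.1 rad and horizontal distance between pawl_tip and crank_axis below 0.042 m), for 0.2 s.
2. the pawl has sprung clear of the teeth (tip more than 44 mm from the crank axis) with the lamp still up (value of joint pawl_lever above 0.6 rad and horizontal distance between pawl_tip and crank_axis above 0.044 m and value of joint crank above -0.3 rad), for 0.1 s.
At the end, for the whole second after the job is handed in: The lamp rests on the sensor with its weight (more than 7 N, crank 1.2 rad or more below its start), at rest (under 5 mm/s); the pawl lever is still over (past 0.6 rad) and the pawl clear of the teeth (contact force between lamp and anything else above 7 N and value of joint crank below -1.2 rad and linear speed of lamp below 0.005 m/s and value of joint pawl_lever above 0.6 rad and horizontal distance between pawl_tip and crank_axis above 0.044 m); the robot touches nothing.
It fails at once if the crank runs back faster than 2 rad/s (velocity of joint crank below -2 rad/s).
It fails at once if the lamp is pressed or dropped onto the sensor (more than 34 N; its own weight is up to 17 N) (contact force between lamp and anything else above 34 N).
It fails at once if the robot touches the lamp (contact force between any of the fingers, the arm and lamp above 1 N).
It fails at once if a bystander on the desk is shifted more than 30 mm (distance of any of sensor_cap, screwdriver, mug, light_meter, stapler, tape_roll, gel_bottle from where it was at the start of the episode above 0.03 m).
It also fails if it takes over 67 s, if anything falls off the work surface, if the arm or the gripper's body presses on something with over 40 N, if the wrist force passes 120 N, or if a joint passes its speed limit or range.

## Working session

There is one attempt and no reset: what is moved stays moved. The work goes in short steps, Python scripts to look and compute and a tool call to move; the robot and the scene stay as the last step left them, time stands still between calls to the robot, and variables do not carry over. Pictures are saved under pics/ and viewed, about 8 in all and at most 12, crops included, and the job is handed in when it is done.

Besides the shell and the picture viewer there is one more tool, called after "Emit:" as name(argument=value, ...), one argument or row to a line, values as JSON. play_rows: Moves the arm, as the interface text tells. Shifts and turns lie within -1 to 1; 1 stands for 0.3 m of shift or pi/2 rad of turn. Its arguments: {"type":"object","properties":{"rows":{"type":"array"},"force":{"type":"number"}},"required":["rows"]}

```bash
ls && mkdir -p pics
cat > h.py <<'E'
import numpy as np, cv2
from plant import ctrl, cams
from scipy.spatial.transform import Rotation as R
def snap(name,fn):
    c=cams.read_camera(name); np.savez('pics/'+fn+'.npz',**c); cv2.imwrite('pics/'+fn+'.png',c['color'][:,:,::-1]); return c
def load(fn): return np.load('pics/'+fn+'.npz')
def ray(c,u,v):
    d=np.array([(u-c['cx'])/c['fx'],(v-c['cy'])/c['fy']]); s=d.copy()
    for _ in range(30): s=d/(1+c['k1']*(s@s))
    V=c['view']; Rm=V[:3,:3]; o=-Rm.T@V[:3,3]; return o,Rm.T@np.r_[s,1]
def atz(c,u,v,z):
    o,d=ray(c,u,v); return o+d*(z-o[2])/d[2]
def proj(c,p):
    p=c['view'][:3,:3]@np.asarray(p)+c['view'][:3,3]; s=p[:2]/p[2]; s=s*(1+c['k1']*(s@s))
    return np.array([c['fx']*s[0]+c['cx'],c['fy']*s[1]+c['cy']])
E
python3 - <<'E'
from h import *
for n in ['scene','side']:
    c=snap(n,n+'0'); V=c['view']; print(n,-V[:3,:3].T@V[:3,3],V[2,:3],c['fx'],c['k1'])
s=ctrl.get_state(); print(s)
E
```

```text
pics
scene [1.06637976 0.61079323 1.22704374] [-0.40029571 -0.4527033  -0.79675785] 453.2305783890203 -0.024473018675667434
side [-0.00162669  0.76657379  1.32318327] [ 0.31278398 -0.53109097 -0.78746972] 534.4125184520344 -0.07123003118193467
{'time': 0.1, 'qpos': array([-1.27098185e+00,  2.87103648e-01,  1.57801229e+00, -1.73899334e-05,
        1.27860056e+00, -1.49985379e-01]), 'dq': array([ 0.00260766, -0.00171703, -0.00353739, -0.00125587, -0.00064735,
        0.00035832]), 'joint_efforts': array([ 1.29757558e-03, -4.07297266e+01, -2.93698740e+01, -1.02176484e-04,
        3.39698083e-03,  6.89619188e-07]), 'eef_pos': array([ 0.29331539, -0.60721162,  0.19687777]), 'tcp_rot': array([ 0.37638736,  0.59948628, -0.37541682,  0.59834018]), 'contact_force': array([ 0.14026525,  0.40245177, -0.29366379]), 'wrist_torque': array([-0.02573347, -0.00739761, -0.00965961]), 'opening': 1.0002672750586352}
```

View pics/scene0.png

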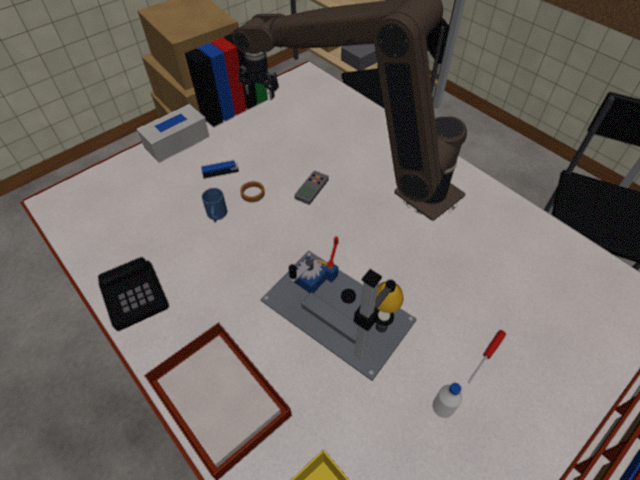

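View pics/side0.png

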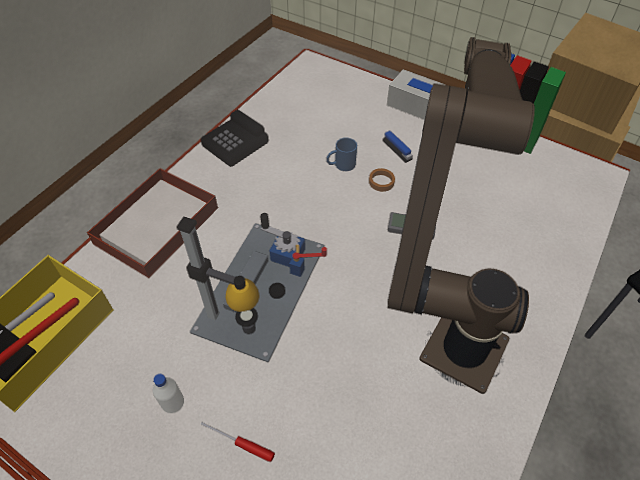

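Both views show the stand: winder at scene (312,272) / side (290,245), with the lever post to the robot's side. I'll enlarge both winders side by side.

Run:
```python
from h import *
a=cv2.imread('pics/scene0.png')[225:325,270:370]; b=cv2.imread('pics/side0.png')[200:300,240:340]
cv2.imwrite('pics/crop.png',np.hstack([cv2.resize(x,(400,400),interpolation=cv2.INTER_CUBIC) for x in(a,b)]))
# base plate corners from both views, top z 12 mm
c=load('scene0');d=load('side0')
for u in [(262,298),(309,252),(415,319),(372,376)]: print('sc',u,atz(c,*u,.012).round(3))
for u in [(257,224),(326,242),(268,361),(191,331)]: print('si',u,atz(d,*u,.012).round(3))
```

```text
sc (262, 298) [ 0.735 -0.047  0.012]
sc (309, 252) [ 0.512 -0.084  0.012]
sc (415, 319) [0.437 0.315 0.012]
sc (372, 376) [0.658 0.353 0.012]
si (257, 224) [ 0.73  -0.049  0.012]
si (326, 242) [ 0.507 -0.104  0.012]
si (268, 361) [0.429 0.316 0.012]
si (191, 331) [0.66  0.357 0.012]
```

View pics/crop.png

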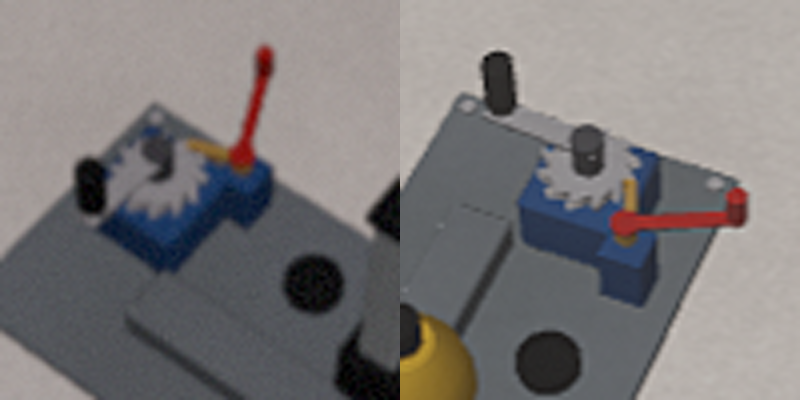

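Run:
```python
from h import *
c=load('scene0');d=load('side0')
def tri(a,b):
    o1,d1=ray(c,270+a[0]/4,225+a[1]/4);o2,d2=ray(d,240+(b[0]-400)/4,200+b[1]/4)
    t=np.linalg.lstsq(np.c_[d1,-d2],o2-o1,rcond=None)[0]; p,q=o1+d1*t[0],o2+d2*t[1]
    return (p+q)/2,np.linalg.norm(p-q)
for n,a,b in [('knob',(90,187),(499,84)),('post',(265,60),(737,208)),('pivot',(242,155),(625,222)),('hub',(159,158),(588,150))]:
    p,e=tri(a,b); print(n,p.round(4),round(e,4))
for z,n,a,b in[(.14,'knob',(90,187),(499,84)),(.101,'post',(265,60),(737,208))]:
    print(n,atz(c,270+a[0]/4,225+a[1]/4,z).round(4),atz(d,240+(b[0]-400)/4,200+b[1]/4,z).round(4))
# lamp/column
```

```text
knob [0.6495 0.0069 0.1341] 0.0009
post [ 0.4583 -0.0122  0.1003] 0.0003
pivot [0.5251 0.0334 0.0853] 0.0029
hub [ 5.791e-01 -4.000e-04  9.600e-02] 0.002
knob [0.6519 0.0106 0.14  ] [0.6463 0.0101 0.14  ]
post [ 0.4586 -0.012   0.101 ] [ 0.458  -0.0116  0.101 ]
```

Run:
```python
from h import *
a=cv2.imread('pics/scene0.png')[270:350,340:420]; b=cv2.imread('pics/side0.png')[265:345,205:285]
cv2.imwrite('pics/crop2.png',np.hstack([cv2.resize(x,(400,400),interpolation=cv2.INTER_CUBIC) for x in(a,b)]))
c=load('scene0');d=load('side0')
p=np.array([.5285,.265,0])
for z in (.012,.075,.1,.125,.175): print(z,(proj(c,p+[0,0,z])-[340,270])*5,(proj(d,p+[0,0,z])-[205,265])*5+[400,0])
s=ctrl.get_state(); print(R.from_quat(s['tcp_rot']).as_matrix().round(3))
```

```text
0.012 [208.38211951 280.49241667] [621.31730972 318.27649159]
0.075 [219.68847307 229.73790079] [609.63434349 261.39536094]
0.1 [224.42149755 208.47784899] [604.77323408 237.68142604]
0.125 [229.30443635 186.53612305] [599.77646523 213.27713687]
0.175 [239.54916674 140.47357287] [589.35340877 162.27734531]
[[-0.001  0.901  0.435]
 [ 0.002  0.435 -0.901]
 [-1.     0.    -0.002]]
```

View pics/crop2.png

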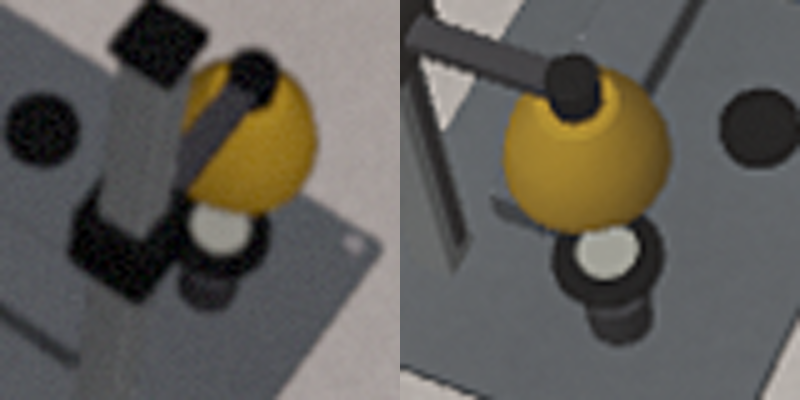

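Run:
```python
from h import *
c=load('scene0');d=load('side0')
t=np.linspace(0,6.28,90)
for z in (.07,.075,.08,.085,.09,.095):
  o=[]
  for r in (.0184,.03):
    P=[[.5285+r*np.cos(a),.265+r*np.sin(a),z] for a in t]
    A=(np.array([proj(c,p) for p in P])-[340,270])*5;B=(np.array([proj(d,p) for p in P])-[205,265])*5+[400,0]
    o+=[A[:,0].min(),A[:,0].max(),A[:,1].max(),B[:,0].min(),B[:,0].max(),B[:,1].max()]
  print(z,np.round(o))
```

```text
0.07 [187. 251. 263. 576. 645. 297. 166. 271. 281. 554. 667. 316.]
0.075 [187. 252. 259. 575. 644. 292. 167. 273. 277. 553. 666. 312.]
0.08 [188. 253. 255. 574. 643. 287. 168. 274. 273. 552. 665. 307.]
0.085 [189. 254. 250. 573. 643. 283. 168. 275. 269. 551. 665. 302.]
0.09 [190. 255. 246. 572. 642. 278. 169. 276. 265. 550. 664. 298.]
0.095 [191. 256. 242. 571. 641. 273. 170. 277. 261. 548. 663. 293.]
```

The white disc of the sensor (scene 188–251, bottom 256; side bottom 280) puts its top at z ≈ 0.083, so landing is expected near −2.5 rad. Next I set out for the lever post.

Emit:
play_rows(
  rows=[
    [40, [0, 0.68, -0.774], [0.164, 0, 0]],
    [40, [0, 0.68, -0.774], [0.164, 0, 0]],
    [40, [0, 0.68, -0.774], [0.164, 0, 0]],
    [40, [0, 0.68, -0.774], [0.164, 0, 0]],
    [40, [0, 0.68, -0.774], [0.164, 0, 0]],
    [40, [0, 0.68, -0.774], [0.164, 0, 0]],
    [40, [0, 0.68, -0.774], [0.164, 0, 0]],
    [40, [0, 0.68, -0.774], [0.164, 0, 0]],
    [40, [0, 0.68, -0.774], [0.164, 0, 0]],
  ],
  force=40,
)

```text
time: 0.85
eef_pos: [0.3768, -0.3063, 0.1976]
tcp_rot: [0.449, 0.547, -0.448, 0.546]
contact_force: [0.5, 0.0, 0.5]
opening: 0.398
```

```bash
cat >> h.py <<'E'
def to(p):
    s=ctrl.get_state(); M=R.from_quat(s['tcp_rot']).as_matrix()
    print(s['time'],s['eef_pos'].round(4),s['contact_force'].round(2),round(s['opening'],3),'shift',(M.T@(np.array(p)-s['eef_pos'])/.3).round(4),'zaxis',M[:,2].round(3),'j',s['qpos'].round(2))
E
python3 -c "
from h import *
to([.457,-.009,.18])"
```

```text
0.85 [ 0.3768 -0.3063  0.1976] [0.46 0.05 0.49] 0.398 shift [ 0.0602  0.4558 -0.9194] zaxis [ 0.195 -0.981 -0.002] j [-0.89 -0.14  2.03  0.    1.25  0.48]
```

Emit:
play_rows(
  rows=[
    [40, [0.06, 0.456, -0.919], [0, 0, 0]],
    [40, [0.06, 0.456, -0.919], [0, 0, 0]],
    [40, [0.06, 0.456, -0.919], [0, 0, 0]],
    [40, [0.06, 0.456, -0.919], [0, 0, 0]],
    [40, [0.06, 0.456, -0.919], [0, 0, 0]],
    [40, [0.06, 0.456, -0.919], [0, 0, 0]],
    [40, [0.06, 0.456, -0.919], [0, 0, 0]],
    [40, [0.06, 0.456, -0.919], [0, 0, 0]],
    [40, [0.06, 0.456, -0.919], [0, 0, 0]],
    [40, [0.06, 0.456, -0.919], [0, 0, 0]],
  ],
)

```text
time: 1.68
eef_pos: [0.458, -0.0135, 0.1798]
tcp_rot: [0.449, 0.546, -0.45, 0.546]
contact_force: [0.7, -0.2, -0.2]
opening: 0.4
```

```bash
python3 -c "
from h import *
to([.457,-.012,.095])
c=snap('wrist','w1')
print(proj(c,[.4583,-.012,.116]),proj(c,[.6495,.0073,.163]),proj(c,[.579,0,.1]))"
```

```text
1.6833 [ 0.458  -0.0135  0.1798] [ 0.74 -0.17 -0.2 ] 0.4 shift [ 0.2826 -0.0021 -0.0056] zaxis [ 0.193 -0.981  0.001] j [-0.25 -0.19  2.11 -0.    1.23  1.13]
[318.54586047 243.71103223] [ 358.67205204 -149.39538048] [336.47323808  54.91422437]
```

View pics/w1.png

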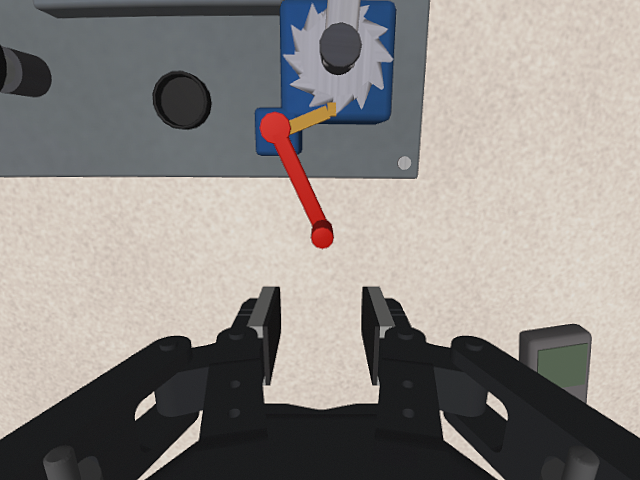

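Emit:
play_rows(
  rows=[
    [40, [0.1, 0, 0], [0, 0, 0]],
    [40, [0.2, 0, 0], [0, 0, 0]],
    [40, [0.288, 0, 0], [0, 0, 0]],
    [40, [0.288, 0, 0], [0, 0, 0]],
    [40, [0.288, 0, 0], [0, 0, 0]],
  ],
)

```text
time: 2.15
eef_pos: [0.4567, -0.0146, 0.0927]
tcp_rot: [0.45, 0.546, -0.451, 0.544]
contact_force: [1.4, -0.6, -0.2]
opening: 0.4
```

Emit:
play_rows(
  rows=[
    [40, [0, -0.006, -0.03], [0, 0, 0]],
    [40, [0, -0.011, -0.06], [0, 0, 0]],
    [40, [0, -0.014, -0.09], [0, 0, 0]],
    [40, [0, -0.016, -0.12], [0, 0, 0]],
    [40, [0, -0.012, -0.145], [0, 0, 0]],
    [40, [0, -0.005, -0.17], [0, 0, 0]],
    [40, [0, 0.002, -0.19], [0, 0, 0]],
    [40, [0, 0.008, -0.21], [0, 0, 0]],
    [40, [0, 0.008, -0.21], [0, 0, 0]],
  ],
)

```text
time: 2.9
eef_pos: [0.4484, 0.0501, 0.0938]
tcp_rot: [0.449, 0.546, -0.449, 0.546]
contact_force: [0.4, -0.7, -0.2]
opening: 0.4
```

```bash
python3 -c "
from h import *
to([.4495,.0594,.093])
c=snap('wrist','w2')"
```

```text
2.9 [0.4484 0.0501 0.0938] [ 0.42 -0.69 -0.18] 0.4 shift [ 0.0026  0.0097 -0.0295] zaxis [ 0.192 -0.981 -0.   ] j [-0.11 -0.1   2.2   0.    1.05  1.26]
```

View pics/w2.png

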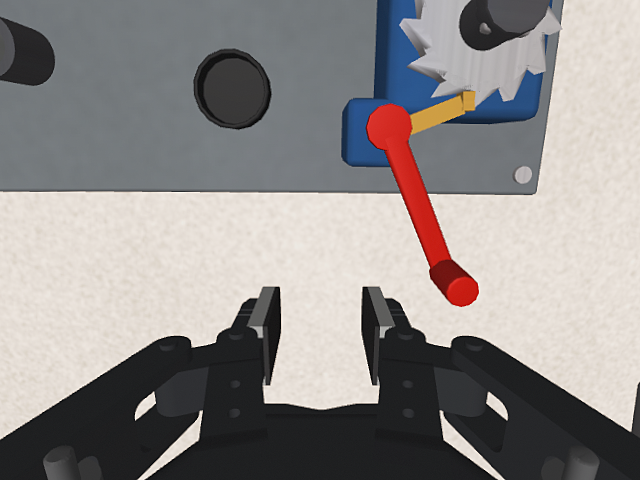

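```bash
python3 -c "
from h import *
for f in('w1','w2'):
  c=load(f); V=c['view']; print(-V[:3,:3].T@V[:3,3],V[2,:3].round(3))
s=ctrl.get_state(); e=s['eef_pos']; print('tcp px',proj(c,e),'post px',proj(c,[.4583,-.012,.116]), atz(c,462,292,.116),atz(load('w1'),322,238,.116),atz(c,390,127,.09),atz(c,516,8,.125),s['opening'])"
```

```text
[ 5.24690217e-01 -3.20785385e-04  3.54408492e-01] [-0.263 -0.052 -0.963]
[0.51484915 0.06311867 0.26842926] [-0.262 -0.051 -0.964]
tcp px [321.62603835 278.93003654] post px [458.47195739 300.7786278 ] [ 0.46276305 -0.01230614  0.116     ] [ 0.46268307 -0.01352057  0.116     ] [0.52751575 0.03259026 0.09      ] [0.57377058 0.00415861 0.125     ] 0.3970150481760536
```

```bash
python3 -c "
from h import *
c=load('w2');s=ctrl.get_state(); e=s['eef_pos'];M=R.from_quat(s['tcp_rot']).as_matrix()
for b in (0,.01,.02,.03,.04):
  print(b,[proj(c,e+M@np.array([-b,w,o])).round().tolist() for w in(.011,-.011) for o in (.017,-.017)])
for z in (.05,.08,.116): print(z,atz(c,462,292,z))"
```

```text
0 [[355.0, 258.0], [288.0, 258.0], [354.0, 299.0], [289.0, 299.0]]
0.01 [[357.0, 265.0], [286.0, 265.0], [356.0, 307.0], [287.0, 307.0]]
0.02 [[360.0, 272.0], [284.0, 272.0], [358.0, 317.0], [285.0, 317.0]]
0.03 [[362.0, 280.0], [282.0, 280.0], [360.0, 327.0], [283.0, 327.0]]
0.04 [[365.0, 290.0], [279.0, 290.0], [363.0, 339.0], [281.0, 339.0]]
0.05 [ 0.44021041 -0.04496415  0.05      ]
0.08 [ 0.45046161 -0.0301196   0.08      ]
0.116 [ 0.46276305 -0.01230614  0.116     ]
```

```bash
python3 -c "
from h import *
e=ctrl.get_state()['eef_pos']
o=[]
for n in('scene','side'):
  c=snap(n,n+'1'); u=proj(c,e); print(n,u); x,y=(u-50).astype(int); print(x,y)
  o.append(cv2.resize(c['color'][y:y+100,x:x+100,::-1],(400,400),interpolation=cv2.INTER_CUBIC))
cv2.imwrite('pics/crop3.png',np.hstack(o))"
```

```text
scene [352.13489539 251.43194765]
302 201
side [315.66555868 269.98913752]
265 219
```

View pics/crop3.png

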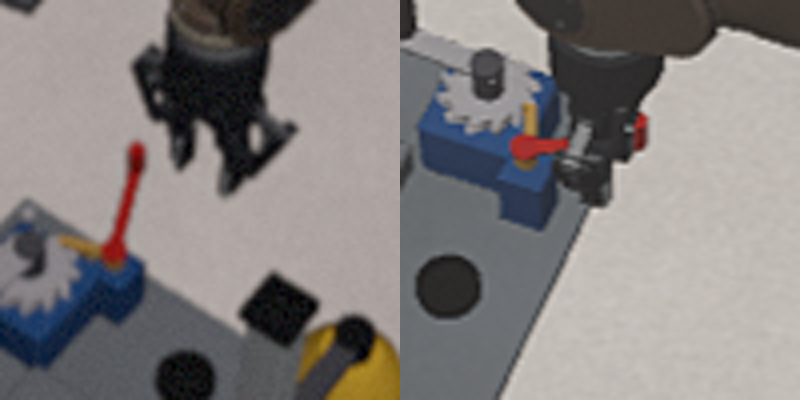

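The jaws passed above the post: both outside views show the fingertips higher than the reported TCP (scene tips at crop (203,178) against (200,200)). The lever has not moved. I'll go back and straddle the post lower.

Emit:
play_rows(
  rows=[
    [40, [-0.15, 0, 0], [0, 0, 0]],
    [40, [-0.15, 0, 0.1], [0, 0, 0]],
    [40, [-0.15, 0, 0.213], [0, 0, 0]],
    [40, [-0.15, 0, 0.213], [0, 0, 0]],
    [40, [-0.08, 0, 0.213], [0, 0, 0]],
    [40, [-0.02, 0, 0.213], [0, 0, 0]],
    [40, [0.03, 0, 0.213], [0, 0, 0]],
    [40, [0.063, 0, 0.213], [0, 0, 0]],
    [40, [0.063, 0, 0.213], [0, 0, 0]],
  ],
)

```text
time: 3.8
eef_pos: [0.4582, -0.0133, 0.0721]
tcp_rot: [0.449, 0.547, -0.451, 0.544]
contact_force: [-1.0, -0.4, -0.6]
opening: 0.399
```

```bash
python3 -c "
from h import *
to([.461,-.013,.075])
c=snap('wrist','w3')
a=c['color'][:,:,::-1][200:440,160:480];cv2.imwrite('pics/w3c.png',cv2.resize(a,None,fx=1.5,fy=1.5))"
```

```text
3.8 [ 0.4582 -0.0133  0.0721] [-1.   -0.37 -0.61] 0.399 shift [-0.0096  0.0092  0.0009] zaxis [ 0.19  -0.982 -0.002] j [-0.25 -0.05  2.19  0.    1.    1.13]
```

View pics/w3c.png

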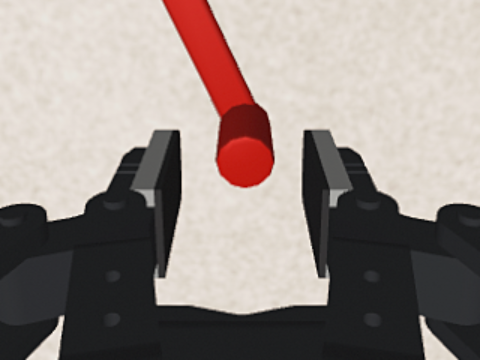

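Emit:
play_rows(
  rows=[
    [40, [0, 0.004, -0.025], [0, 0, 0]],
    [40, [0, 0, -0.05], [0, 0, 0]],
    [40, [0, -0.004, -0.075], [0, 0, 0]],
    [40, [0, -0.006, -0.1], [0, 0, 0]],
  ],
)

```text
time: 4.18
eef_pos: [0.4525, 0.0148, 0.0756]
tcp_rot: [0.448, 0.545, -0.45, 0.547]
contact_force: [-2.6, -5.2, -0.1]
opening: 0.404
```

```bash
python3 -c "
from h import *
to([.461,-.013,.075])
c=snap('wrist','w4');m=c['color'].astype(int);m=(m[...,0]>120)&(m[...,1]<60)&(m[...,2]<60)
y,x=np.nonzero(m);i=y>np.percentile(y,80);print('post px',x[i].mean(),y.max(),x.min(),x.max())
c=load('w3');m=c['color'].astype(int);m=(m[...,0]>120)&(m[...,1]<60)&(m[...,2]<60)
y,x=np.nonzero(m);i=y>np.percentile(y,80);print('before',x[i].mean(),y.max())"
```

```text
4.1833 [0.4525 0.0148 0.0756] [-2.59 -5.21 -0.12] 0.404 shift [0.0025 0.0101 0.0965] zaxis [ 0.192 -0.981  0.003] j [-0.19 -0.07  2.21 -0.    1.01  1.19]
post px 342.0205086136177 332 289 361
before 321.374025974026 324
```

Emit:
play_rows(
  rows=[
    [40, [0, -0.002, -0.025], [0, 0, 0]],
    [40, [0, 0, -0.05], [0, 0, 0]],
    [40, [0, 0.005, -0.075], [0, 0, 0]],
    [40, [0, 0.01, -0.1], [0, 0, 0]],
    [40, [0, 0.015, -0.12], [0, 0, 0]],
  ],
)

```text
time: 4.65
eef_pos: [0.4505, 0.052, 0.0754]
tcp_rot: [0.449, 0.546, -0.45, 0.546]
contact_force: [-3.4, -4.9, 0.6]
opening: 0.398
```

Emit:
play_rows(
  rows=[
    [40, [0, 0.002, -0.01], [0, 0, 0]],
    [40, [0, 0.004, -0.02], [0, 0, 0]],
    [40, [0, 0.004, -0.02], [0, 0, 0]],
  ],
)

```text
time: 4.9
eef_pos: [0.4508, 0.0574, 0.0752]
tcp_rot: [0.449, 0.545, -0.45, 0.547]
contact_force: [-1.2, -5.6, 1.1]
opening: 0.398
```

```bash
python3 -c "
from h import *
to([.4508,.057,.075])
c=snap('wrist','w5')"
```

```text
4.9 [0.4508 0.0574 0.0752] [-1.15 -5.6   1.07] 0.398 shift [ 0.0008 -0.0003  0.0013] zaxis [ 0.193 -0.981  0.002] j [-0.1  -0.07  2.2  -0.    1.    1.28]
```

Not at the stop yet (force still just the lever's friction); push a little further.

Emit:
play_rows(
  rows=[
    [40, [0, 0.004, -0.01], [0, 0, 0]],
    [40, [0, 0.006, -0.02], [0, 0, 0]],
    [40, [0, 0.006, -0.02], [0, 0, 0]],
  ],
)

```text
time: 5.2
eef_pos: [0.4507, 0.058, 0.0751]
tcp_rot: [0.443, 0.544, -0.453, 0.55]
contact_force: [-4.7, -24.3, 3.5]
opening: 0.398
```

```bash
python3 -c "
from h import *
to([.4508,.057,.075])
c=snap('wrist','w6')
m=c['color'].astype(int);m=(m[...,0]>120)&(m[...,1]<60)&(m[...,2]<60)
y,x=np.nonzero(m);cv2.imwrite('pics/w6.png',c['color'][:,:,::-1]);i=y>y.max()-36;print(x[i].mean(),y[i].mean(),x.min(),x.max())
p=atz(c,x[i].mean(),y[i].mean(),.116);print(p);v=p[:2]-[.5265,.033];print(np.hypot(*v),215-np.degrees(np.arctan2(v[1],v[0]))%360)"
```

```text
5.2 [0.4507 0.058  0.0751] [ -4.67 -24.33   3.5 ] 0.398 shift [ 0.0003 -0.0003  0.0033] zaxis [ 0.197 -0.98   0.015] j [-0.09 -0.06  2.2  -0.02  1.01  1.3 ]
345.5582154515778 320.85418933623504 327 439
[0.45041164 0.04824247 0.116     ]
0.07760007725439753 46.32788264885238
```

View pics/w6.png

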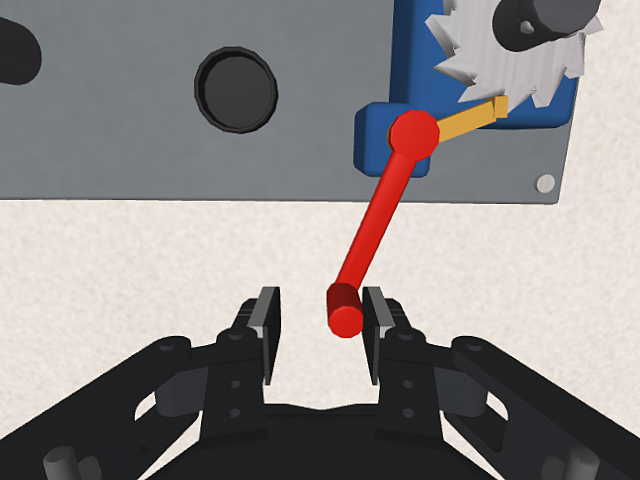

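Lever is at its stop (24 N, about 0.8 rad, post top at (345,321)), and the pawl is still in the teeth at (500,105). Next I back off, rise, and go above the knob.

Emit:
play_rows(
  rows=[
    [40, [0, -0.006, 0.03], [0, 0, 0]],
    [45, [-0.1, -0.006, 0.03], [0, 0, 0]],
    [50, [-0.22, -0.006, 0.03], [0, 0, 0]],
    [60, [-0.35, 0, 0.03], [0, 0, 0]],
    [60, [-0.35, 0, 0.03], [0, 0, 0]],
    [60, [-0.35, 0.62, 0.29], [0, 0, 0]],
    [60, [-0.35, 0.62, 0.29], [0, 0, 0]],
    [60, [-0.35, 0.62, 0.29], [0, 0, 0]],
    [60, [-0.35, 0.62, 0.29], [0, 0, 0]],
    [60, [-0.35, 0.62, 0.29], [0, 0, 0]],
  ],
)

```text
time: 6.08
eef_pos: [0.6534, 0.0146, 0.1796]
tcp_rot: [0.451, 0.545, -0.449, 0.546]
contact_force: [0.4, 0.6, 0.5]
opening: 0.593
```

Emit:
play_rows(
  rows=[
    [60, [0, 0, 0], [0, 0, 0]],
    [60, [0, 0, 0], [0, 0, 0]],
    [60, [0, 0, 0], [0, 0, 0]],
  ],
)

```text
time: 6.33
eef_pos: [0.6501, 0.015, 0.1792]
tcp_rot: [0.45, 0.546, -0.449, 0.545]
contact_force: [0.1, 0.6, -0.2]
opening: 0.601
```

```bash
python3 -c "
from h import *
to([.6495,.007,.092])
c=snap('wrist','w7'); print('knobtop',proj(c,[.6495,.007,.163]),'hub',proj(c,[.579,0,.12]))"
```

```text
6.3333 [0.6501 0.015  0.1792] [ 0.08  0.59 -0.2 ] 0.601 shift [ 0.2905 -0.0068  0.0262] zaxis [ 0.191 -0.982 -0.002] j [-0.13  0.25  1.66  0.    1.24  1.24]
knobtop [334.53024513 271.64443942] hub [322.25795284 343.06098534]
```

View pics/w7.png

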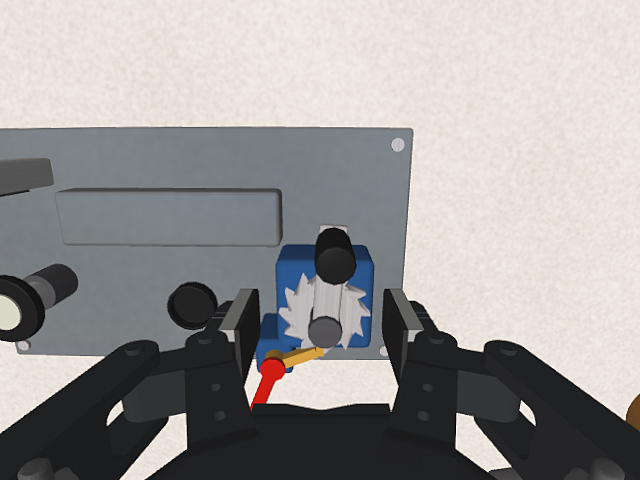

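Knob top at (336,265), 7 px from prediction (about 4 mm further in x). Descend around it and grip.

Emit:
play_rows(
  rows=[
    [60, [0, 0.002, 0.028], [0, 0, 0]],
    [60, [0.1, 0.002, 0.028], [0, 0, 0]],
    [60, [0.2, 0.002, 0.028], [0, 0, 0]],
    [60, [0.29, 0.002, 0.028], [0, 0, 0]],
    [60, [0.29, 0.002, 0.028], [0, 0, 0]],
    [60, [0.29, 0.002, 0.028], [0, 0, 0]],
  ],
)

```text
time: 6.88
eef_pos: [0.6507, 0.0061, 0.0918]
tcp_rot: [0.449, 0.547, -0.45, 0.545]
contact_force: [0.2, 0.9, 0.0]
opening: 0.595
```

Emit:
play_rows(
  rows=[
    [0, [0, 0, 0], [0, 0, 0]],
    [0, [0, 0, 0], [0, 0, 0]],
    [0, [0, 0, 0], [0, 0, 0]],
    [0, [0, 0, 0], [0, 0, 0]],
    [0, [0, 0, 0], [0, 0, 0]],
    [0, [0, 0, 0], [0, 0, 0]],
    [0, [0, 0, 0], [0, 0, 0]],
    [0, [0, 0, 0], [0, 0, 0]],
  ],
  force=60,
)

```text
time: 7.55
eef_pos: [0.6542, 0.0067, 0.0963]
tcp_rot: [0.451, 0.545, -0.448, 0.547]
contact_force: [-0.9, 2.6, 7.1]
opening: 0.263
```

```bash
python3 -c "
from h import *
to([.65,.007,.092])
c=snap('wrist','w8')"
```

```text
7.55 [0.6542 0.0067 0.0963] [-0.95  2.63  7.12] 0.263 shift [ 0.0142 -0.0138 -0.0037] zaxis [ 0.191 -0.982  0.   ] j [-0.15  0.33  1.71  0.    1.09  1.23]
```

View pics/w8.png

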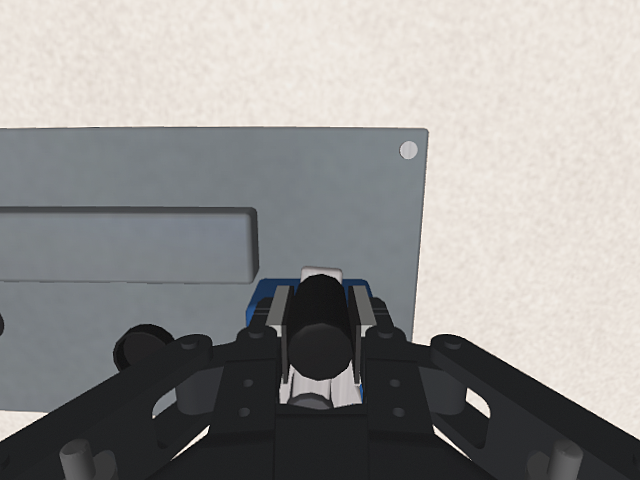

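Emit:
play_rows(
  rows=[
    [0, [-0.008, 0, -0.01], [0, 0, 0]],
    [0, [-0.008, 0.001, -0.02], [0, 0, 0]],
    [0, [-0.008, 0.001, -0.03], [0, 0, 0]],
    [0, [-0.008, 0, -0.04], [0, 0, 0]],
    [0, [-0.008, 0, -0.047], [0, 0, 0]],
    [0, [-0.008, 0, -0.047], [0, 0, 0]],
    [0, [-0.008, 0, -0.047], [0, 0, 0]],
  ],
)

```text
time: 8.18
eef_pos: [0.6522, 0.0165, 0.0967]
tcp_rot: [0.449, 0.543, -0.45, 0.549]
contact_force: [3.1, -7.2, 0.4]
opening: 0.264
```

```bash
python3 -c "
from h import *
to([.65,.007,.092])
c=snap('scene','s2');d=snap('side','d2')
a=c['color'][225:325,270:370,::-1];b=d['color'][200:300,240:340,::-1]
cv2.imwrite('pics/crop4.png',np.hstack([cv2.resize(x,(400,400),interpolation=cv2.INTER_CUBIC) for x in(a,b)]))"
```

```text
8.1833 [0.6522 0.0165 0.0967] [ 3.07 -7.21  0.43] 0.264 shift [ 0.0159 -0.0132  0.0296] zaxis [ 0.192 -0.981  0.008] j [-0.13  0.33  1.72 -0.01  1.09  1.25]
```

View pics/crop4.png

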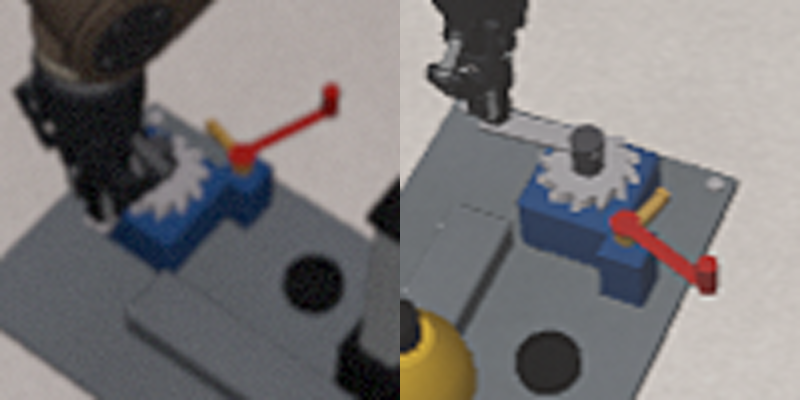

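The pawl is out (side tip at crop (665,195), well clear of the wheel) and the pull is about 7.7 N at the knob. Next I lower in arcs of 0.4 rad at about 0.5 rad/s.

```bash
cat > arc.py <<'E'
import sys,numpy as np
b0,st,n=map(float,sys.argv[1:4]); k=np.arange(1,int(n)+1)*st
dx=.07*(np.cos(b0-k)-np.cos(b0));dy=.07*(np.sin(b0-k)-np.sin(b0))
print(b0,[[0,[0,round(a,3),round(b,3)],[0,0,0]] for a,b in zip((dx*.981+dy*.192)/.3,(dx*.192-dy*.981)/.3)])
E
for b in .3 -.1 -.5 -.9 -1.3 -1.7; do python3 arc.py $b .04 10; done
```

```text
0.3 [[0, [0, np.float64(0.001), np.float64(0.009)], [0, 0, 0]], [0, [0, np.float64(0.001), np.float64(0.019)], [0, 0, 0]], [0, [0, np.float64(0.001), np.float64(0.028)], [0, 0, 0]], [0, [0, np.float64(0.001), np.float64(0.037)], [0, 0, 0]], [0, [0, np.float64(0.0), np.float64(0.047)], [0, 0, 0]], [0, [0, np.float64(-0.001), np.float64(0.056)], [0, 0, 0]], [0, [0, np.float64(-0.002), np.float64(0.065)], [0, 0, 0]], [0, [0, np.float64(-0.004), np.float64(0.074)], [0, 0, 0]], [0, [0, np.float64(-0.006), np.float64(0.083)], [0, 0, 0]], [0, [0, np.float64(-0.009), np.float64(0.092)], [0, 0, 0]]]
-0.1 [[0, [0, np.float64(-0.003), np.float64(0.009)], [0, 0, 0]], [0, [0, np.float64(-0.006), np.float64(0.018)], [0, 0, 0]], [0, [0, np.float64(-0.01), np.float64(0.026)], [0, 0, 0]], [0, [0, np.float64(-0.014), np.float64(0.035)], [0, 0, 0]], [0, [0, np.float64(-0.018), np.float64(0.043)], [0, 0, 0]], [0, [0, np.float64(-0.022), np.float64(0.051)], [0, 0, 0]], [0, [0, np.float64(-0.027), np.float64(0.059)], [0, 0, 0]], [0, [0, np.float64(-0.033), np.float64(0.067)], [0, 0, 0]], [0, [0, np.float6
[... 1832 characters left out ...]
oat64(-0.009)], [0, 0, 0]], [0, [0, np.float64(-0.092), np.float64(-0.011)], [0, 0, 0]]]
-1.7 [[0, [0, np.float64(-0.009), np.float64(-0.003)], [0, 0, 0]], [0, [0, np.float64(-0.017), np.float64(-0.007)], [0, 0, 0]], [0, [0, np.float64(-0.026), np.float64(-0.01)], [0, 0, 0]], [0, [0, np.float64(-0.034), np.float64(-0.015)], [0, 0, 0]], [0, [0, np.float64(-0.042), np.float64(-0.019)], [0, 0, 0]], [0, [0, np.float64(-0.05), np.float64(-0.024)], [0, 0, 0]], [0, [0, np.float64(-0.058), np.float64(-0.029)], [0, 0, 0]], [0, [0, np.float64(-0.066), np.float64(-0.034)], [0, 0, 0]], [0, [0, np.float64(-0.073), np.float64(-0.04)], [0, 0, 0]], [0, [0, np.float64(-0.08), np.float64(-0.046)], [0, 0, 0]]]
```

Emit:
play_rows(
  rows=[
    [0, [0, 0.001, 0.009], [0, 0, 0]],
    [0, [0, 0.001, 0.019], [0, 0, 0]],
    [0, [0, 0.001, 0.028], [0, 0, 0]],
    [0, [0, 0.001, 0.037], [0, 0, 0]],
    [0, [0, 0, 0.047], [0, 0, 0]],
    [0, [0, -0.001, 0.056], [0, 0, 0]],
    [0, [0, -0.002, 0.065], [0, 0, 0]],
    [0, [0, -0.004, 0.074], [0, 0, 0]],
    [0, [0, -0.006, 0.083], [0, 0, 0]],
    [0, [0, -0.009, 0.092], [0, 0, 0]],
  ],
)

```text
time: 9.12
eef_pos: [0.6535, -0.0115, 0.0966]
tcp_rot: [0.448, 0.544, -0.451, 0.548]
contact_force: [0.2, -7.7, 2.8]
opening: 0.269
```

Emit:
play_rows(
  rows=[
    [0, [0, -0.003, 0.009], [0, 0, 0]],
    [0, [0, -0.006, 0.018], [0, 0, 0]],
    [0, [0, -0.01, 0.026], [0, 0, 0]],
    [0, [0, -0.014, 0.035], [0, 0, 0]],
    [0, [0, -0.018, 0.043], [0, 0, 0]],
    [0, [0, -0.022, 0.051], [0, 0, 0]],
    [0, [0, -0.027, 0.059], [0, 0, 0]],
    [0, [0, -0.033, 0.067], [0, 0, 0]],
    [0, [0, -0.038, 0.074], [0, 0, 0]],
    [0, [0, -0.044, 0.082], [0, 0, 0]],
  ],
)

```text
time: 9.95
eef_pos: [0.6438, -0.0377, 0.0965]
tcp_rot: [0.448, 0.545, -0.451, 0.547]
contact_force: [-3.6, -6.7, 3.8]
opening: 0.262
```

```bash
python3 -c "
from h import *
to([.65,.007,.092])"
```

```text
9.95 [ 0.6438 -0.0377  0.0965] [-3.59 -6.69  3.76] 0.262 shift [ 0.014   0.0487 -0.1424] zaxis [ 0.192 -0.981  0.005] j [-0.21  0.32  1.73 -0.01  1.09  1.17]
```

The measured poses fit a 70 mm circle about (0.5845, 0) to within 0.5 mm, with the pull steady at 7.6 N. Continuing.

Emit:
play_rows(
  rows=[
    [0, [0, -0.006, 0.007], [0, 0, 0]],
    [0, [0, -0.012, 0.014], [0, 0, 0]],
    [0, [0, -0.019, 0.02], [0, 0, 0]],
    [0, [0, -0.026, 0.027], [0, 0, 0]],
    [0, [0, -0.033, 0.033], [0, 0, 0]],
    [0, [0, -0.041, 0.038], [0, 0, 0]],
    [0, [0, -0.048, 0.044], [0, 0, 0]],
    [0, [0, -0.056, 0.049], [0, 0, 0]],
    [0, [0, -0.064, 0.054], [0, 0, 0]],
    [0, [0, -0.072, 0.058], [0, 0, 0]],
  ],
)

```text
time: 10.78
eef_pos: [0.6249, -0.0579, 0.0964]
tcp_rot: [0.448, 0.546, -0.451, 0.546]
contact_force: [-6.1, -4.7, 5.6]
opening: 0.265
```

Emit:
play_rows(
  rows=[
    [0, [0, -0.008, 0.004], [0, 0, 0]],
    [0, [0, -0.017, 0.008], [0, 0, 0]],
    [0, [0, -0.026, 0.011], [0, 0, 0]],
    [0, [0, -0.034, 0.014], [0, 0, 0]],
    [0, [0, -0.043, 0.017], [0, 0, 0]],
    [0, [0, -0.052, 0.02], [0, 0, 0]],
    [0, [0, -0.061, 0.022], [0, 0, 0]],
    [0, [0, -0.071, 0.023], [0, 0, 0]],
    [0, [0, -0.08, 0.024], [0, 0, 0]],
    [0, [0, -0.089, 0.025], [0, 0, 0]],
  ],
)

```text
time: 11.62
eef_pos: [0.5997, -0.0692, 0.0964]
tcp_rot: [0.448, 0.547, -0.451, 0.545]
contact_force: [-6.7, -2.0, 6.9]
opening: 0.265
```

```bash
cat > b.py <<'E'
from h import *
s=ctrl.get_state(); v=s['eef_pos'][:2]-[.5845,0]; b=np.arctan2(v[1],v[0]); b-=2*np.pi*(b>1)
f=s['contact_force']; print('beta',b.round(3),'crank',(b-.1).round(3),'lampz',(.175+.036*(b-.1)).round(4),'r',np.hypot(*v).round(4),'tang',(f[0]*np.sin(b)-f[1]*np.cos(b)).round(2)*1,'rad',(f[0]*np.cos(b)+f[1]*np.sin(b)).round(2),'fz',f[2].round(1),s['time'],s['tcp_rot'].round(3))
E
python3 b.py
```

```text
beta -1.355 crank -1.455 lampz 0.1226 r 0.0708 tang 6.94 rad 0.51 fz 6.9 11.6167 [ 0.448  0.547 -0.451  0.545]
```

Emit:
play_rows(
  rows=[
    [0, [0, -0.009, 0.001], [0, 0, 0]],
    [0, [0, -0.019, 0.001], [0, 0, 0]],
    [0, [0, -0.028, 0], [0, 0, 0]],
    [0, [0, -0.037, 0], [0, 0, 0]],
    [0, [0, -0.047, -0.001], [0, 0, 0]],
    [0, [0, -0.056, -0.002], [0, 0, 0]],
    [0, [0, -0.065, -0.004], [0, 0, 0]],
    [0, [0, -0.074, -0.006], [0, 0, 0]],
    [0, [0, -0.083, -0.009], [0, 0, 0]],
    [0, [0, -0.092, -0.011], [0, 0, 0]],
  ],
)

```text
time: 12.45
eef_pos: [0.5719, -0.0699, 0.0963]
tcp_rot: [0.449, 0.547, -0.451, 0.544]
contact_force: [-7.2, 2.1, 7.4]
opening: 0.265
```

```bash
python3 b.py; sed -i 's/round(a,3)/float(round(a,3))/;s/round(b,3)/float(round(b,3))/' arc.py; for b in -1.9 -2 -2.08 -2.16 -2.24 -2.32 -2.4 -2.48; do python3 arc.py $b .02 4; done
```

```text
beta -1.749 crank -1.849 lampz 0.1084 r 0.071 tang 7.49 rad -0.82 fz 7.4 12.45 [ 0.449  0.547 -0.451  0.544]
-1.9 [[0, [0, -0.004, -0.002], [0, 0, 0]], [0, [0, -0.008, -0.005], [0, 0, 0]], [0, [0, -0.012, -0.007], [0, 0, 0]], [0, [0, -0.016, -0.01], [0, 0, 0]]]
-2.0 [[0, [0, -0.004, -0.003], [0, 0, 0]], [0, [0, -0.007, -0.006], [0, 0, 0]], [0, [0, -0.011, -0.008], [0, 0, 0]], [0, [0, -0.015, -0.011], [0, 0, 0]]]
-2.08 [[0, [0, -0.004, -0.003], [0, 0, 0]], [0, [0, -0.007, -0.006], [0, 0, 0]], [0, [0, -0.01, -0.009], [0, 0, 0]], [0, [0, -0.014, -0.013], [0, 0, 0]]]
-2.16 [[0, [0, -0.003, -0.003], [0, 0, 0]], [0, [0, -0.006, -0.007], [0, 0, 0]], [0, [0, -0.01, -0.01], [0, 0, 0]], [0, [0, -0.013, -0.014], [0, 0, 0]]]
-2.24 [[0, [0, -0.003, -0.004], [0, 0, 0]], [0, [0, -0.006, -0.007], [0, 0, 0]], [0, [0, -0.009, -0.011], [0, 0, 0]], [0, [0, -0.012, -0.015], [0, 0, 0]]]
-2.32 [[0, [0, -0.003, -0.004], [0, 0, 0]], [0, [0, -0.005, -0.008], [0, 0, 0]], [0, [0, -0.008, -0.012], [0, 0, 0]], [0, [0, -0.01, -0.016], [0, 0, 0]]]
-2.4 [[0, [0, -0.002, -0.004], [0, 0, 0]], [0, [0, -0.005, -0.008], [0, 0, 0]], [0, [0, -0.007, -0.012], [0, 0, 0]], [0, [0, -0.009, -0.016], [0, 0, 0]]]
-2.48 [[0, [0, -0.002, -0.004], [0, 0, 0]], [0, [0, -0.004, -0.008], [0, 0, 0]], [0, [0, -0.006, -0.013], [0, 0, 0]], [0, [0, -0.008, -0.017], [0, 0, 0]]]
```

Emit:
play_rows(
  rows=[
    [0, [0, -0.009, -0.003], [0, 0, 0]],
    [0, [0, -0.017, -0.007], [0, 0, 0]],
    [0, [0, -0.026, -0.01], [0, 0, 0]],
    [0, [0, -0.034, -0.015], [0, 0, 0]],
    [0, [0, -0.042, -0.019], [0, 0, 0]],
  ],
)

```text
time: 12.87
eef_pos: [0.5586, -0.0661, 0.0963]
tcp_rot: [0.449, 0.547, -0.45, 0.544]
contact_force: [-6.3, 2.6, 8.3]
opening: 0.265
```

Emit:
play_rows(
  rows=[
    [0, [0, -0.004, -0.002], [0, 0, 0]],
    [0, [0, -0.008, -0.005], [0, 0, 0]],
    [0, [0, -0.012, -0.007], [0, 0, 0]],
    [0, [0, -0.016, -0.01], [0, 0, 0]],
    [0, [0, -0.02, -0.013], [0, 0, 0]],
  ],
)

```text
time: 13.28
eef_pos: [0.552, -0.0632, 0.0963]
tcp_rot: [0.449, 0.547, -0.45, 0.544]
contact_force: [-6.7, 4.1, 7.5]
opening: 0.265
```

```bash
python3 b.py
```

```text
beta -2.045 crank -2.145 lampz 0.0978 r 0.071 tang 7.87 rad -0.6 fz 7.5 13.2833 [ 0.449  0.547 -0.45   0.544]
```

Emit:
play_rows(
  rows=[
    [0, [0, -0.004, -0.003], [0, 0, 0]],
    [0, [0, -0.007, -0.006], [0, 0, 0]],
    [0, [0, -0.011, -0.008], [0, 0, 0]],
    [0, [0, -0.015, -0.011], [0, 0, 0]],
    [0, [0, -0.015, -0.011], [0, 0, 0]],
  ],
)

```text
time: 13.7
eef_pos: [0.5469, -0.0603, 0.0963]
tcp_rot: [0.45, 0.548, -0.45, 0.544]
contact_force: [-6.9, 4.9, 8.2]
opening: 0.266
```

Emit:
play_rows(
  rows=[
    [0, [0, -0.004, -0.003], [0, 0, 0]],
    [0, [0, -0.007, -0.006], [0, 0, 0]],
    [0, [0, -0.01, -0.009], [0, 0, 0]],
    [0, [0, -0.014, -0.013], [0, 0, 0]],
    [0, [0, -0.014, -0.013], [0, 0, 0]],
  ],
)

```text
time: 14.12
eef_pos: [0.5422, -0.057, 0.0963]
tcp_rot: [0.45, 0.548, -0.45, 0.544]
contact_force: [-6.2, 4.8, 7.8]
opening: 0.263
```

Emit:
play_rows(
  rows=[
    [0, [0, -0.003, -0.003], [0, 0, 0]],
    [0, [0, -0.006, -0.007], [0, 0, 0]],
    [0, [0, -0.01, -0.01], [0, 0, 0]],
    [0, [0, -0.01, -0.01], [0, 0, 0]],
  ],
)

```text
time: 14.45
eef_pos: [0.5389, -0.0544, 0.0963]
tcp_rot: [0.45, 0.547, -0.449, 0.544]
contact_force: [-5.2, 5.8, 7.8]
opening: 0.264
```

Emit:
play_rows(
  rows=[
    [0, [0, -0.003, -0.004], [0, 0, 0]],
    [0, [0, -0.006, -0.007], [0, 0, 0]],
    [0, [0, -0.009, -0.011], [0, 0, 0]],
    [0, [0, -0.009, -0.011], [0, 0, 0]],
  ],
)

```text
time: 14.78
eef_pos: [0.5361, -0.052, 0.0963]
tcp_rot: [0.45, 0.547, -0.449, 0.544]
contact_force: [-4.6, 5.4, 5.9]
opening: 0.264
```

```bash
python3 b.py
```

```text
beta -2.32 crank -2.42 lampz 0.0879 r 0.071 tang 7.0 rad -0.81 fz 5.9 14.7833 [ 0.45   0.547 -0.449  0.544]
```

Emit:
play_rows(
  rows=[
    [0, [0, -0.003, -0.004], [0, 0, 0]],
    [0, [0, -0.005, -0.008], [0, 0, 0]],
    [0, [0, -0.007, -0.01], [0, 0, 0]],
    [0, [0, -0.007, -0.01], [0, 0, 0]],
  ],
)

```text
time: 15.12
eef_pos: [0.535, -0.0508, 0.0964]
tcp_rot: [0.45, 0.545, -0.449, 0.546]
contact_force: [-1.3, 2.9, 5.3]
opening: 0.265
```

```bash
python3 b.py
```

```text
beta -2.344 crank -2.444 lampz 0.087 r 0.0709 tang 2.9 rad -1.17 fz 5.3 15.1167 [ 0.45   0.545 -0.449  0.546]
```

The pull has dropped to 2.9 N, so the lamp has touched at about z 0.087. A small step more.

Emit:
play_rows(
  rows=[
    [0, [0, -0.002, -0.003], [0, 0, 0]],
    [0, [0, -0.004, -0.006], [0, 0, 0]],
    [0, [0, -0.004, -0.006], [0, 0, 0]],
    [0, [0, -0.004, -0.006], [0, 0, 0]],
  ],
)

```text
time: 15.45
eef_pos: [0.5342, -0.05, 0.0964]
tcp_rot: [0.45, 0.545, -0.449, 0.547]
contact_force: [1.1, 2.4, 5.0]
opening: 0.264
```

```bash
python3 b.py
```

```text
beta -2.359 crank -2.459 lampz 0.0865 r 0.0709 tang 0.98 rad -2.49 fz 5.0 15.45 [ 0.45   0.545 -0.449  0.547]
```

The pull is about 1 N, so the weight is on the sensor. I let go, wait, and rise.

Emit:
play_rows(
  rows=[
    [35, [0, 0, 0], [0, 0, 0]],
    [45, [0, 0, 0], [0, 0, 0]],
    [60, [0, 0, 0], [0, 0, 0]],
    [60, [0, 0, 0], [0, 0, 0]],
    [60, [0, 0, 0], [0, 0, 0]],
    [60, [0, 0, 0], [0, 0, 0]],
  ],
)

```text
time: 15.95
eef_pos: [0.5325, -0.0498, 0.0948]
tcp_rot: [0.45, 0.546, -0.45, 0.545]
contact_force: [0.0, 0.1, 0.7]
opening: 0.604
```

Emit:
play_rows(
  rows=[
    [60, [-0.06, 0, 0], [0, 0, 0]],
    [60, [-0.14, 0, 0], [0, 0, 0]],
    [60, [-0.22, 0, 0], [0, 0, 0]],
    [60, [-0.32, 0, 0], [0, 0, 0]],
    [60, [-0.42, 0, 0], [0, 0, 0]],
    [60, [-0.42, 0, 0], [0, 0, 0]],
    [60, [-0.42, 0, 0], [0, 0, 0]],
    [60, [-0.42, 0, 0], [0, 0, 0]],
  ],
)

```text
time: 16.62
eef_pos: [0.5324, -0.0497, 0.2205]
tcp_rot: [0.45, 0.546, -0.45, 0.545]
contact_force: [1.6, -0.2, -0.4]
opening: 0.603
```

Run:
```python
from h import *
to([.5,0,.2])
c=snap('wrist','w9');d=snap('side','d9');s=snap('scene','s9')
# yellow blob rows before/after in side & scene
for f in ('side0','d9','scene0','s9'):
    m=cv2.cvtColor(load(f)['color'],cv2.COLOR_RGB2HSV); y,x=np.nonzero(cv2.inRange(m,(15,140,90),(28,255,255))[250:340,190:420]); print(f,np.median(x)+190,np.median(y)+250,len(x))
p=[.5285,.265]
for f in('side0','scene0'): print(f,[proj(load(f),p+[z]).round(1) for z in (.2,.1125)])
# pawl/lever in wrist: brass & red
h=cv2.cvtColor(c['color'],cv2.COLOR_RGB2HSV)
b=cv2.inRange(h,(14,120,90),(28,255,255));r=cv2.inRange(h,(0,180,90),(6,255,255))
for n,m,z in(('brass',b,.082),('red',r,.1)):
    k,l,st,ce=cv2.connectedComponentsWithStats(m); 
    for i in range(1,k):
        if st[i,4]>60:
            yy,xx=np.nonzero(l==i); P=np.array([atz(c,u,v,z)[:2] for u,v in zip(xx,yy)]); dd=np.hypot(*(P-[.5815,0]).T); print(n,st[i],P[dd.argmin()].round(3),dd.min().round(4),P[dd.argmax()].round(3))
```

```text
16.6167 [ 0.5324 -0.0497  0.2205] [ 1.59 -0.24 -0.37] 0.603 shift [ 0.0685 -0.0742 -0.1831] zaxis [ 0.191 -0.982 -0.   ] j [-0.28 -0.04  1.9  -0.    1.29  1.1 ]
side0 242.0 296.0 736
d9 246.0 314.0 668
scene0 391.0 299.5 470
s9 387.0 316.0 432
side0 [array([241.8, 292.1]), array([245.5, 310.1])]
scene0 [array([389. , 293.3]), array([385.4, 309.5])]
brass [  0 133   9  40 205] [0.54  0.226] 0.2297 [0.523 0.234]
brass [236 209  43  20 464] [0.529 0.005] 0.0525 [0.52  0.024]
brass [ 599  269   41   74 1386] [ 0.52  -0.322] 0.3279 [ 0.473 -0.386]
red [ 182  198   56  113 1616] [0.539 0.024] 0.0491 [0.435 0.054]
```

```bash
python3 -c "
from h import *
print(ctrl.sign_off())"
```

```text
the job is handed in; nothing more can be done
None
```

The lamp is down on the light sensor and the job is handed in, about 17 s in. `sign_off` gave no verdict, so what follows is from my own checks.

**What I did**
- **Lever:** pushed the red lever over to its end stop, where it read 24 N and about 0.8 rad, with the pawl still in the teeth.
- **Winding up:** gripped the knob and wound up about 0.14 rad. A picture showed the pawl sprung out of the teeth.
- **Lowering:** let the crank back at about 0.5 rad/s, then in 1–3 mm lamp steps. The pull fell from 7.5 N to 1 N at a crank angle of about -2.46 rad (lamp at z about 0.087 m).
- **Finish:** opened the gripper and lifted clear.

**Last checks**
- The hand is free at z 0.22, and the contact force after release is near zero.
- The lamp moved down 16–18 px in the two outside views, matching the expected drop of about 88 mm.
- The pawl tip is about 52 mm from the crank axis, and the lever is still over.
- I did not measure the lamp's force on the sensor, its speed at rest or the bystanders' positions. I felt no contact with any bystander.

**What failed or disagreed**
- The first lever push passed above the post without touching it, because at 40% opening the fingertips sit roughly 35 mm behind the reported TCP. I repeated it lower.
- The wrist camera placed things about 4 mm further out in x than the outside cameras.
- I viewed 12 pictures, the limit, so the final state was checked by image code only.

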